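# Close the collet chest by the lathe

## Robot

A 6-joint arm with a two-finger parallel gripper is mounted at the origin on the work surface. World frame = base frame: x ahead of the robot, y to its left, z up, the work surface at z = 0. Lengths are in m, angles in rad, forces in N, time in s.
With the tool pointing down it reaches from about 0.3 to 0.875 m from the base axis. Payload 6.4 kg.
Tool frame: the origin (TCP) lies on the centre line of the jaws, within the pads' length; the fingertips stand 11 mm ahead of it and the grasp point (between the pads) lies 8 mm behind it; x points along the fingers, y is the direction in which the jaws open and shut, and the axes are right-handed (so a half turn about x gives the same grasp; the last joint's range is limited). The gripper opens to 85 mm and grips with 20 to 120 N. Pads are 22 mm wide; open, the fingers measure 114 mm over their backs; the gripper's body (76 mm by 85 mm) begins 54 mm behind the grasp point. The pads swing forward as they close: fully open they stand 13 mm farther back than shut.
Start: joints at [-0.206, 0.181, 1.607, -0, 1.354, -0.206], TCP at [0.575, 0, 0.221] pointing down, gripper open.
Joint ranges: [-2.99, 2.99], [-0.89, 2.07], [0.3, 2.58], [-1.14, 4.28], [0, 2.63], [-3.12, 3.12]. Speed limits (rad/s): [2.57, 2.57, 3.01, 3.14, 3.14, 3.14].

## Interface

Orientations are given as a unit quaternion [w, x, y, z].
In Python, from bench import ctrl, camera, hand_in gives the robot as it stands. The module is installed in compiled form; this text tells all that it offers.
- The arm moves only by the tool drive_tool, never from a script. Its argument "increments" is a list of rows, each a list of 7 numbers: the shift along the tool's x, y, z in m, then the turn, a rotation vector about the tool's x, y, z in degrees, then the gripper's target within -1 to 1 (fully open at 1, half-way at 0, shut at -1). In form: [[dx, dy, dz, rx, ry, rz, claw], ...]. A call has 1 to 10 rows; each row shifts and turns the commanded pose from where the row before left it, along the tool's axes as they then stand; what a row does not reach is not made up. A row lasts 1/8 s, in which the tool goes at most 62.5 mm and 10.7 degrees, less where a joint would pass 70% of its speed; a pose out of reach is approached as far as the arm can. A call is refused whole if a number of a shift passes 0.0625 or a number of a turn 10.7, either way. A call with a gripper value outside its range is refused whole. The fingers move at their own pace and stop on an object; the grip force is fixed at half the most. Time passes only in rows, so rows that do not move let the fingers close. It gives the time, the measured TCP pose, the force and the opening at its end, in the units of the state.
- ctrl.get_obs(): the state, without advancing time (a new reading comes with each control period).
- camera(name): name is "scene" or "side" or "wrist"; returns a dict with "img" (384x512x3 uint8, red, green, blue), "depth" (384x512 float32, m along the optical axis (not along the pixel's ray), 0 where there is no reading), "fx", "fy", "cx", "cy" (pixels), "k1" (the pictures are not rectified: a ray, as slopes to the right and down, at radius r is drawn at 1 + k1 r^2 times it, then the intrinsics apply), "world_from_camera" (4x4, takes a point from camera to world coordinates); the wrist camera has in their place "hand_eye" (4x4, takes a point from camera to tool coordinates, whose origin is the TCP and whose axes are the tool frame's). Camera axes: x right, y down, z forward; pixel columns grow to the right and rows downward; lengths in m; the calibration is good to about 2 mm. A picture is of the moment at which its call begins: read the wrist's pose just before it.
- hand_in(): hands the job in, once; it reports no verdict.
The state is a dict: "time_s": time; "q": joint angles; "dq": joint speeds; "joint_efforts": joint torques, N m; "eef_pos": TCP position; "eef_rot": TCP orientation; "wrist_force": force on the tool from outside, world axes, zero at the start; "torque": the same for the moment, N m; "opening": opening from 0.0 (shut) to 1.0 (fully open).
Only numpy, scipy, OpenCV 4.12 (cv2) and the standard library are available. Lean on these libraries where they do the work, as an engineer would, in place of code of your own. Each camera call takes 0.05 s, during which the arm holds its last target.

## Task

The collet chest on the lathe bench stands open with its lid leaning back on its stop. Tip the lid forward past upright from behind with a finger, catch it from below on the outside of a finger while it is still falling, and lower it gently until it is fully shut without letting it bang. Do not grip the lid, and leave the oil can, the live centre and the chuck key where they are.

Things in the scene. Friction and masses are not known exactly. Their poses are not given: they have to be found in the camera images.
- case: Wooden collet chest fixed to the bench, 150 mm deep (x), 260 mm wide (y), 70 mm high; collets stand inside, lower than the rim. Origin: centre of its underside. Its +x points to the hinged side (towards the robot's left, give or take its yaw), z up. Front wall face at x = -75 mm; hinge axis along y at x = +75, z = 70 mm, with two 18 mm black damper barrels behind it at y = +85 and -85 mm.
- lid (a joint): Opening angle: 0 shut, 1.571 upright, 1.75 leaning back on its stop, where it rests. It balances at 1.48 (may stand between 1.45 and 1.51); the tired hinge dampers hold it nowhere else. Below 1.45 it falls by itself, slowly at first, then faster: from 1.40 it is shut in about 2 to 3 s and, if not caught, arrives at 1.0 to 1.5 rad/s with a bang.
- lid_hinge (a point): Midpoint of the lid on the hinge axis. Frame turns with the lid: x points from lip to hinge, z out of the outer face. Lid, no handle: wooden board (lid_c0) 165 mm from hinge to lip, 270 mm wide, 10 mm thick (z = 0 to 10), plus a black ribbed rubber mat (lid_c1) 4 mm thick over its whole outer face (away from the chest when open, up when shut). 0.4 to 0.65 kg.
- lip (a point): Middle of the lid's free lower edge (underside, z = 0), 165 mm from the hinge axis; frame as lid_hinge. Shut, it is 70 mm above the bench and overhangs the chest's front wall by 15 mm, so that a fingertip has room under it outside the chest; upright, it is 235 mm above the bench.
- oil_can: Red oil can with a thin spout, loose, 64 mm across, 135 mm high, standing behind the hinge side of the chest; origin at the centre of its underside. Leave it.
- live_centre: Steel live centre with a pointed nose, loose, standing on its shank, 48 mm across, 125 mm high, behind the hinge side of the chest; origin at the centre of its underside. Leave it.
- chuck_key: T-handled lathe chuck key, loose, lying flat, about 100 mm by 110 mm and 14 mm high, in front of the chest to one side; origin at the bench under its middle. Leave it.
Mind the look-alikes: they are no part of the job. Of the things that look like the chuck_key, the smaller one is meant. Of the things shaped like the oil_can, the red one is meant.

How it is judged:
By the outcome, as a careful person would: the job done as asked, in the order asked, and still so for the second after the job is handed in, with the robot touching nothing.
It also fails if it takes over 58 s, if anything falls off the work surface, if the arm or the gripper's body presses on something with over 40 N, if the wrist force passes 120 N, or if a joint passes its speed limit or range.

## Working session

There is one attempt and no reset: what is moved stays moved. The work goes in short steps, Python scripts to look and compute and a tool call to move; the robot and the scene stay as the last step left them, time stands still between calls to the robot, and variables do not carry over. Pictures are saved under pics/ and viewed, and the job is handed in when it is done.

Besides the shell and the picture viewer there is one more tool, called after ">>>" as a command line: name --pt "numbers of a row" for each row, then --argument value for the rest. drive_tool: Moves the arm, as the interface text tells. Its arguments: {"type":"object","properties":{"increments":{"type":"array","items":{"type":"array","items":{"type":"number"}}}},"required":["increments"]}

```bash
mkdir -p pics; ls; python3 - <<'E'
from bench import ctrl,camera
import cv2,numpy as np
print(ctrl.get_obs())
for n in ("scene","side","wrist"):
    c=camera(n)
    cv2.imwrite(f"pics/{n}0.png",c["img"][:,:,::-1])
    np.savez(f"{n}0.npz",**c)
    print(n,{k:(v if k not in("img","depth") else None) for k,v in c.items()})
E
```

```text
pics
{'time_s': 0.0, 'q': array([-2.06294740e-01,  1.81546955e-01,  1.60799840e+00, -5.22172605e-06,
        1.35382375e+00, -2.06293776e-01]), 'dq': array([ 0.00022999,  0.00014168, -0.00090402, -0.00151659,  0.00016023,
       -0.00035825]), 'joint_efforts': array([ 3.41415571e-04, -4.44869328e+01, -3.51340663e+01, -2.51131587e-04,
        9.11703974e-03,  3.43231875e-05]), 'eef_pos': array([5.74425918e-01, 1.38953486e-04, 2.19985502e-01]), 'eef_rot': array([ 0.49947517,  0.49965453,  0.50052452, -0.500345  ]), 'wrist_force': array([ 0.66078253, -0.26070303,  0.52695929]), 'torque': array([ 0.00432507, -0.00343929,  0.02012927]), 'opening': 0.9976835770418977}
scene {'img': None, 'depth': None, 'fx': 383.6953570970045, 'fy': 383.6953570970045, 'cx': 260.1099624441462, 'cy': 192.96990516059168, 'k1': 0.0020355511301737945, 'world_from_camera': array([[-5.69467896e-01,  6.79500837e-01, -4.62585049e-01,
         1.08270012e+00],
       [ 8.22013460e-01,  4.71035485e-01, -3.20030379e-01,
         2.87980487e-01],
       [ 4.33063047e-04, -5.62498163e-01, -8.26798421e-01,
         9.365
[... 345 characters left out ...]
       [ 0.93753329,  0.2912871 , -0.19021869,  0.14373997],
       [ 0.00617261, -0.56061115, -0.82805618,  0.8092453 ],
       [ 0.        ,  0.        ,  0.        ,  1.        ]])}
wrist {'img': None, 'depth': None, 'fx': 334.006642662033, 'fy': 334.006642662033, 'cx': 257.1040635343347, 'cy': 193.39806841633975, 'k1': -0.09927277711124298, 'hand_eye': array([[ 1.60426770e-03, -2.71085663e-01,  9.62553889e-01,
        -1.52480508e-01],
       [ 9.99998712e-01,  4.89597373e-04, -1.52879005e-03,
        -3.06865597e-04],
       [-5.68307919e-05,  9.62555102e-01,  2.71086099e-01,
        -6.82612417e-02],
       [ 0.00000000e+00,  0.00000000e+00,  0.00000000e+00,
         1.00000000e+00]])}
```

View pics/scene0.png

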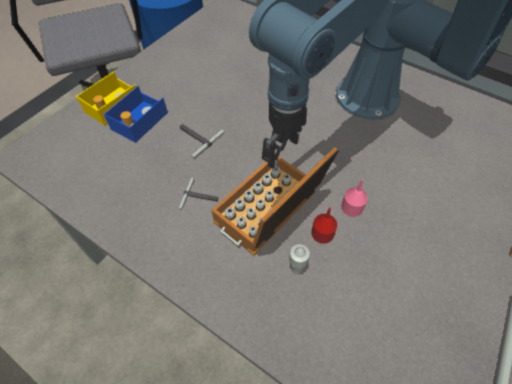

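View pics/side0.png

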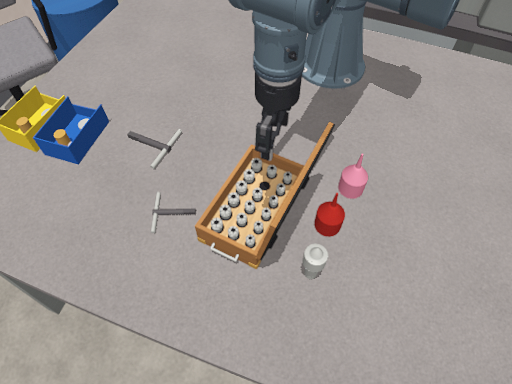

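View pics/wrist0.png

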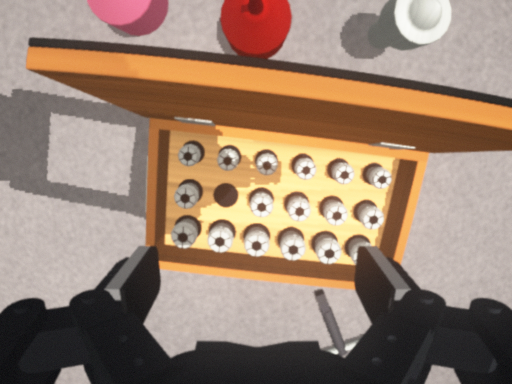

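```bash
cat > h.py <<'E'
import numpy as np,cv2
from scipy.spatial.transform import Rotation as R
def qR(q): return R.from_quat([q[1],q[2],q[3],q[0]]).as_matrix()
def T_of(c,obs=None):
    if "world_from_camera" in c: return np.array(c["world_from_camera"])
    T=np.eye(4);T[:3,:3]=qR(obs["eef_rot"]);T[:3,3]=obs["eef_pos"]
    return T@np.array(c["hand_eye"])
def rays(c,px):
    K=np.array([[c["fx"],0,c["cx"]],[0,c["fy"],c["cy"]],[0,0,1]],float)
    p=cv2.undistortPoints(np.array(px,float).reshape(-1,1,2),K,np.array([float(c["k1"]),0,0,0])).reshape(-1,2)
    return np.c_[p,np.ones(len(p))]
def plane(c,T,px,z):
    d=rays(c,px)@T[:3,:3].T;o=T[:3,3]
    return o+d*((z-o[2])/d[:,2])[:,None]
def cloud(c,T):
    h,w=c["depth"].shape;u,v=np.meshgrid(np.arange(w),np.arange(h))
    r=rays(c,np.c_[u.ravel(),v.ravel()])*np.asarray(c["depth"]).ravel()[:,None]
    return (r@T[:3,:3].T+T[:3,3]).reshape(h,w,3)
E
python3 - <<'E'
from h import *
for n,(a,b,x,y) in {"scene":(120,270,170,380),"side":(110,280,120,380)}.items():
    c=np.load(f"{n}0.npz");im=c["img"][a:b,x:y,::-1]
    cv2.imwrite(f"pics/{n}0c.png",cv2.resize(im,None,fx=3,fy=3,interpolation=cv2.INTER_CUBIC))
obs=dict(eef_pos=[5.74425918e-01, 1.38953486e-04, 2.19985502e-01],eef_rot=[ 0.49947517,  0.49965453,  0.50052452, -0.500345  ])
for n in("scene","side","wrist"):
    c=np.load(f"{n}0.npz");T=T_of(c,obs);P=cloud(c,T)
    hsv=cv2.cvtColor(c["img"],cv2.COLOR_RGB2HSV)
    H,S,V=[hsv[...,i].astype(int) for i in range(3)]
    ok=c["depth"]>0
    for nm,m in {"red":((H<4)|(H>176))&(S>200),"pink":(H>160)&(H<=176)&(S>90),"wood":(H>7)&(H<22)&(S>140)}.items():
        q=P[m&ok&(P[...,0]<.9)&(P[...,1]>-.3)]
        if len(q)>20: print(n,nm,len(q),q.min(0).round(3),q.max(0).round(3),np.median(q,0).round(3))
    q=P[ok];print(n,"bench z",np.median(q[:,2]))
E
```

```text
scene red 267 [0.567 0.119 0.05 ] [0.603 0.171 0.093] [0.587 0.147 0.07 ]
scene pink 566 [ 0.433  0.141 -0.001] [0.481 0.201 0.135] [0.468 0.173 0.06 ]
scene wood 1930 [ 0.463 -0.123  0.004] [0.743 0.094 0.282] [ 0.65  -0.026  0.067]
scene bench z 0.0003210468656278942
side red 653 [0.555 0.113 0.002] [0.606 0.171 0.134] [0.591 0.143 0.061]
side pink 665 [0.437 0.139 0.003] [0.486 0.2   0.136] [0.472 0.167 0.057]
side wood 2721 [ 0.463 -0.124  0.001] [0.746 0.095 0.233] [ 0.666 -0.017  0.064]
side bench z -0.0005385201446941323
wrist red 2431 [0.546 0.109 0.051] [0.601 0.153 0.112] [0.577 0.129 0.072]
wrist pink 2073 [ 0.42   0.136 -0.   ] [0.482 0.17  0.079] [0.46  0.147 0.057]
wrist wood 38602 [ 0.463 -0.12   0.027] [0.736 0.093 0.254] [0.585 0.061 0.189]
wrist bench z 0.03265631386158224
```

View pics/scene0c.png

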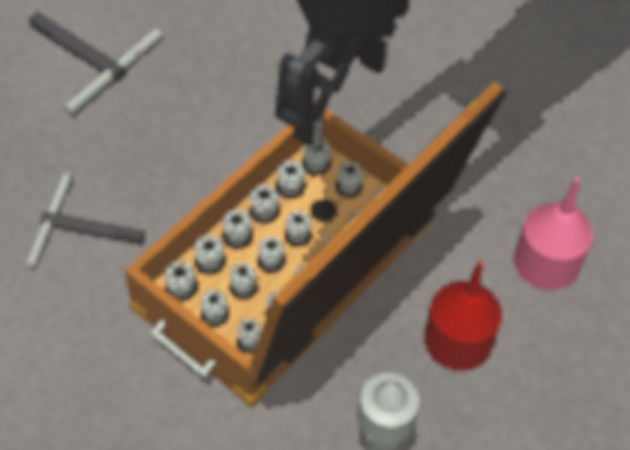

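View pics/side0c.png

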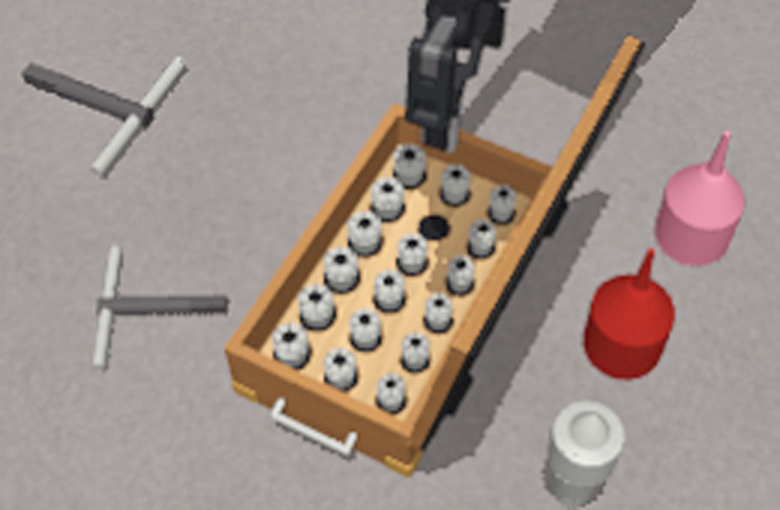

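```bash
python3 - <<'E'
from h import *
obs=dict(eef_pos=[5.74425918e-01, 1.38953486e-04, 2.19985502e-01],eef_rot=[ 0.49947517,  0.49965453,  0.50052452, -0.500345  ])
L=[]
for n in("scene","side","wrist"):
    c=np.load(f"{n}0.npz");T=T_of(c,obs);P=cloud(c,T)
    hsv=cv2.cvtColor(c["img"],cv2.COLOR_RGB2HSV)
    H,S,V=[hsv[...,i].astype(int) for i in range(3)]
    ok=(c["depth"]>0)&(H>5)&(H<24)&(S>120)&(P[...,0]<.9)&(P[...,1]>-.3)
    q=P[ok&(P[...,2]>.066)&(P[...,2]<.074)]
    r=cv2.minAreaRect(q[:,:2].astype(np.float32)*1000);print(n,"rim",len(q),r)
    # lid inner face/edge
    l=P[ok&(P[...,2]>.1)&(P[...,1]>0)]
    print(' lid',l.min(0).round(3),l.max(0).round(3))
    if n=="wrist":
        m=l.mean(0);u,s,vt=np.linalg.svd(l-m,full_matrices=False);nn=vt[2];print('plane',m,nn,'tilt',np.degrees(np.arcsin(nn[2])),'yaw', np.degrees(np.arctan2(nn[1],nn[0])),s)
# bench objects
for n in("scene","side"):
    c=np.load(f"{n}0.npz");T=T_of(c);P=cloud(c,T)
    ok=(c["depth"]>0)
    hsv=cv2.cvtColor(c["img"],cv2.COLOR_RGB2HSV)
    boxes={"key":(.5,.8,-.3,-.13),"live":(.62,.8,.1,.25),"red":(.53,.63,.1,.19)}
    for k,(a,b,d,e) in boxes.items():
        for z0,z1 in ((.006,.03),(.03,.06),(.06,.1),(.1,.15)):
            m=ok&(P[...,0]>a)&(P[...,0]<b)&(P[...,1]>d)&(P[...,1]<e)&(P[...,2]>z0)&(P[...,2]<z1)
            q=P[m]
            if len(q)>5: print(n,k,z0,len(q),q.min(0).round(3),q.max(0).round(3))
E
```

```text
scene rim 504 ((599.4347534179688, -25.46599578857422), (167.830078125, 261.5472106933594), 83.20677185058594)
 lid [0.474 0.012 0.102] [0.743 0.096 0.282]
side rim 912 ((600.6431274414062, -28.916580200195312), (160.0167694091797, 264.0987548828125), 83.10016632080078)
 lid [0.478 0.002 0.101] [0.746 0.095 0.252]
wrist rim 6801 ((596.2418212890625, -35.35858917236328), (151.4246368408203, 260.5054931640625), 83.34273529052734)
 lid [0.475 0.    0.1  ] [0.737 0.093 0.257]
plane [0.58658886 0.06799821 0.20619182] [-0.11635345 -0.96800582  0.22232097] tilt 12.845391203642766 yaw -96.85402026689037 [10.51473145  5.60742983  0.61978813]
scene key 0.006 257 [ 0.547 -0.294  0.006] [ 0.769 -0.16   0.017]
scene live 0.006 39 [0.7   0.13  0.006] [0.761 0.157 0.029]
scene live 0.03 19 [0.707 0.13  0.03 ] [0.716 0.153 0.045]
scene live 0.06 149 [0.678 0.116 0.064] [0.726 0.163 0.1  ]
scene live 0.1 253 [0.678 0.117 0.1  ] [0.725 0.163 0.125]
scene red 0.006 101 [0.565 0.102 0.006] [0.614 0.184 0.03 ]
scene red 0.03 179 [0.543 0.111 0.03 ] [0.603 0.175 0.06 ]
scene red 0.06 318 [0.543 0.114 0.06 ] [0.602 0.172 0.098]
scene red 0.1 33 [0.57  0.139 0.1  ] [0.578 0.147 0.139]
side key 0.006 372 [ 0.637 -0.275  0.006] [ 0.739 -0.16   0.017]
side live 0.006 50 [0.709 0.124 0.006] [0.719 0.152 0.029]
side live 0.03 29 [0.713 0.126 0.03 ] [0.72  0.15  0.045]
side live 0.06 270 [0.681 0.115 0.061] [0.729 0.161 0.1  ]
side live 0.1 315 [0.682 0.114 0.1  ] [0.727 0.161 0.124]
side red 0.006 137 [0.578 0.112 0.006] [0.606 0.172 0.03 ]
side red 0.03 239 [0.547 0.112 0.03 ] [0.606 0.172 0.06 ]
side red 0.06 400 [0.554 0.115 0.06 ] [0.604 0.169 0.1  ]
side red 0.1 43 [0.572 0.137 0.101] [0.58  0.146 0.134]
```

```bash
cat >> h.py <<'E'
YAW=np.radians(83.3)
ex=np.array([np.cos(YAW),np.sin(YAW),0]);ey=np.array([-np.sin(YAW),np.cos(YAW),0]);ez=np.array([0,0,1.])
CASE=np.array([.597,-.035,0]);HINGE=CASE+.075*ex
phi=np.radians(30)
a=np.sin(phi)*ex-np.cos(phi)*ez
n=np.cos(phi)*ex+np.sin(phi)*ez
def goalR(s): return np.c_[a,s*n,np.cross(a,s*n)]
def loc(p): d=np.asarray(p)-HINGE;return np.array([d@ex,d@ey,p[2]])*1000
def plan2(dx,dz,s):  # mm along ex,z -> tool dx, dy (m)
    v=dx*ex+dz*ez;return (v@a).round(1),(v@n*s).round(1)
E
python3 - <<'E'
from h import *
from bench import ctrl
o=ctrl.get_obs();Rn=qR(o["eef_rot"]);print(Rn.round(3))
print(loc(o["eef_pos"]),HINGE)
for s in(1,-1):
    G=goalR(s);print(s,np.degrees(R.from_matrix(Rn.T@G).as_rotvec()).round(2)); 
E
```

```text
[[-0.001  1.    -0.   ]
 [ 0.    -0.    -1.   ]
 [-1.    -0.001 -0.   ]]
[-42.75111144  26.37957236 220.19581379] [0.60575031 0.0394878  0.        ]
1 [-81.27  21.7   24.53]
-1 [ 94.23  25.3  -22.39]
```

>>> drive_tool --pt "-0.05 0 0 0 0 0 -1" --pt "-0.05 0 0 -9.03 2.41 2.73 -1" --pt "0 0 0 -9.03 2.41 2.73 -1" --pt "0 0 0 -9.03 2.41 2.73 -1" --pt "0 0 0 -9.03 2.41 2.73 -1" --pt "0 0 0 -9.03 2.41 2.73 -1" --pt "0 0 0 -9.03 2.41 2.73 -1" --pt "0 0 0 -9.03 2.41 2.73 -1" --pt "0 0 0 -9.03 2.41 2.73 -1" --pt "0 0 0 -9.03 2.41 2.73 -1"

```text
time_s: 1.4
eef_pos: [0.5748, -0.0001, 0.3207]
eef_rot: [0.693, 0.221, 0.67, 0.145]
wrist_force: [0.2, 0.3, 0.3]
opening: -0.001
```

```bash
cat > st.py <<'E'
from h import *
from bench import ctrl,camera
o=ctrl.get_obs();Rn=qR(o["eef_rot"])
print("t",o["time_s"],"loc",loc(o["eef_pos"]).round(1),"err",np.degrees(R.from_matrix(Rn.T@goalR(1)).as_rotvec()).round(2),"F",o["wrist_force"].round(1),"q",o["q"].round(2),"op",round(o["opening"],2))
E
python3 st.py; python3 - <<'E'
from h import *
from bench import camera
c=camera("side");cv2.imwrite("pics/side1.png",cv2.resize(c["img"][60:300,100:420,::-1],None,fx=2.4,fy=2.4))
c=camera("wrist");cv2.imwrite("pics/wrist1.png",c["img"][:,:,::-1])
E
```

```text
t 1.4 loc [-42.9  26.2 320.7] err [ 0.32  0.02 -0.12] F [0.2 0.3 0.3] q [-0.49  0.15  1.53  0.49  1.66 -1.96] op -0.0
```

View pics/side1.png

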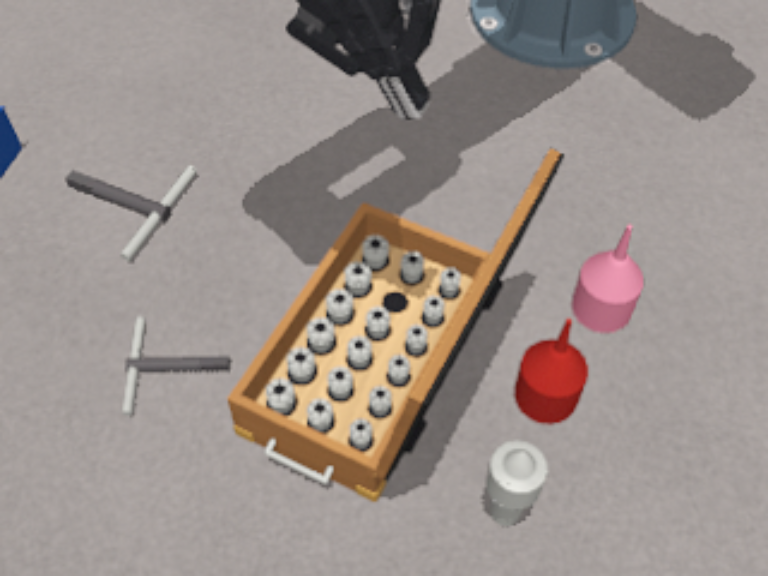

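View pics/wrist1.png

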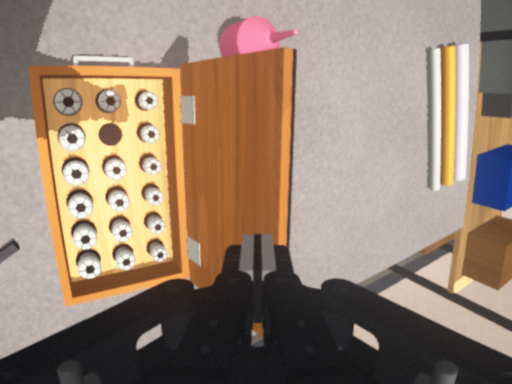

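```bash
python3 - <<'E'
from h import *
from bench import camera
c=camera("wrist");H=np.array(c["hand_eye"]);P=cloud(c,H);d=c["depth"]
m=(d>0)&(P[...,0]<.05)&(P[...,0]>-.12)&(abs(P[...,2])<.06)
Q=P[m]
for x in np.arange(-.08,.03,.006):
    k=Q[(Q[:,0]>=x)&(Q[:,0]<x+.006)]
    if len(k): print(round(x,3),len(k),"y",k[:,1].min().round(3),k[:,1].max().round(3),"z",k[:,2].min().round(3),k[:,2].max().round(3))
E
```

```text
-0.08 3690 y -0.05 0.049 z -0.019 0.008
-0.074 2825 y -0.045 0.044 z -0.017 0.008
-0.068 4822 y -0.04 0.04 z -0.015 0.009
-0.062 2279 y -0.035 0.035 z -0.015 0.013
-0.056 809 y -0.03 0.029 z -0.015 0.008
-0.05 757 y -0.011 0.015 z -0.013 0.011
-0.044 377 y -0.014 0.013 z -0.012 -0.007
-0.038 445 y -0.014 0.013 z -0.012 -0.007
-0.032 418 y -0.014 0.013 z -0.012 -0.007
-0.026 364 y -0.014 0.013 z -0.012 -0.007
-0.02 232 y -0.013 0.012 z -0.012 -0.007
-0.014 9 y -0.007 0.002 z -0.011 -0.011
```

```bash
python3 - <<'E'
from h import *
from bench import camera,ctrl
o=ctrl.get_obs()
def proj(c,T,p):
    K=np.array([[c["fx"],0,c["cx"]],[0,c["fy"],c["cy"]],[0,0,1]],float);Ti=np.linalg.inv(T)
    return cv2.projectPoints(np.atleast_2d(p).astype(float),cv2.Rodrigues(Ti[:3,:3])[0],Ti[:3,3],K,np.array([float(c["k1"]),0,0,0]))[0].reshape(-1,2)
c=camera("wrist");im=c["img"][:,:,::-1].copy()
pts=np.array([[x,y,-.011] for x in(.011,0,-.014) for y in(-.0145,.0145)])
for p in proj(c,np.array(c["hand_eye"]),pts): cv2.circle(im,tuple(int(v) for v in p.round()),2,(0,255,0),-1)
cv2.imwrite("pics/w2.png",cv2.resize(im[150:384,130:390],None,fx=2.5,fy=2.5))
c=camera("side");im=c["img"][:,:,::-1].copy();Rn=qR(o["eef_rot"])
pp=proj(c,T_of(c),pts@Rn.T+o["eef_pos"]);print(pp.round(0).tolist())
im=cv2.resize(im[50:150,200:320],None,fx=5,fy=5,interpolation=cv2.INTER_CUBIC)
for p in pp: cv2.circle(im,(int((p[0]-200)*5),int((p[1]-50)*5)),4,(0,255,0),-1)
cv2.imwrite("pics/s2.png",im)
E
```

```text
[[274.0, 113.0], [287.0, 111.0], [271.0, 108.0], [285.0, 106.0], [268.0, 102.0], [281.0, 100.0]]
```

View pics/w2.png

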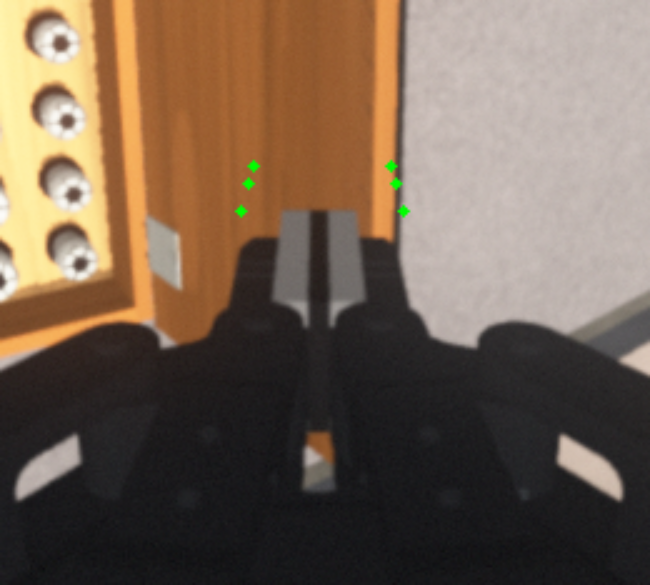

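View pics/s2.png

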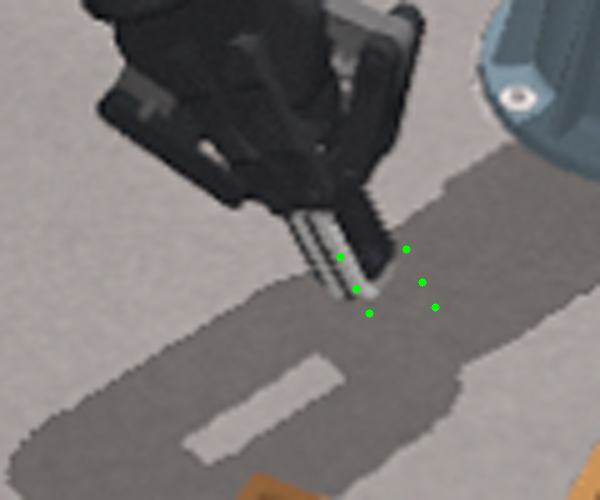

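```bash
python3 - <<'E'
from h import *
from bench import camera,ctrl
o=ctrl.get_obs()
c=np.load("wrist0.npz");P=cloud(c,np.array(c["hand_eye"]));d=c["depth"]
m=(d>0)&(P[...,0]<.05)&(P[...,0]>-.12)&(abs(P[...,2])<.06)&(abs(P[...,1])<.07);Q=P[m]
for x in np.arange(-.05,.03,.006):
    k=Q[(Q[:,0]>=x)&(Q[:,0]<x+.006)]
    if len(k): print(round(x,3),len(k),"y",np.abs(k[:,1]).min().round(3),np.abs(k[:,1]).max().round(3),"z",k[:,2].min().round(3),k[:,2].max().round(3))
for n in("side","scene"):
    c=camera(n);T=T_of(c);P=cloud(c,T);Rn=qR(o["eef_rot"]);P=(P-o["eef_pos"])@Rn
    m=(c["depth"]>0)&(abs(P[...,0])<.1)&(abs(P[...,1])<.06)&(abs(P[...,2])<.04);Q=P[m];print(n,len(Q))
    for x in np.arange(-.05,.03,.006):
        k=Q[(Q[:,0]>=x)&(Q[:,0]<x+.006)]
        if len(k): print(round(x,3),len(k),"y",(k[:,1]).min().round(3),(k[:,1]).max().round(3),"z",k[:,2].min().round(3),k[:,2].max().round(3))
E
```

```text
-0.05 1124 y 0.042 0.057 z -0.012 0.012
-0.044 962 y 0.042 0.057 z -0.011 0.012
-0.038 836 y 0.042 0.057 z -0.011 0.012
-0.032 646 y 0.041 0.055 z -0.012 0.012
-0.026 189 y 0.042 0.044 z -0.01 0.011
0.004 17 y 0.065 0.07 z -0.06 -0.059
0.01 33 y 0.059 0.07 z -0.06 -0.058
0.016 68 y 0.048 0.07 z -0.06 -0.057
0.022 109 y 0.038 0.07 z -0.06 -0.056
0.028 131 y 0.027 0.07 z -0.06 -0.055
side 1574
-0.05 45 y -0.013 0.016 z -0.002 0.012
-0.044 58 y -0.012 0.016 z -0.008 0.012
-0.038 56 y -0.013 0.015 z -0.008 0.013
-0.032 58 y -0.011 0.015 z -0.007 0.013
-0.026 57 y -0.013 0.015 z -0.008 0.013
-0.02 43 y -0.012 0.014 z -0.007 0.013
-0.014 19 y -0.007 0.009 z -0.007 0.012
scene 891
-0.05 35 y -0.01 0.017 z -0.008 0.01
-0.044 36 y -0.01 0.016 z -0.009 0.01
-0.038 32 y -0.009 0.017 z -0.01 0.01
-0.032 35 y -0.012 0.017 z -0.009 0.01
-0.026 32 y -0.012 0.017 z -0.01 0.01
-0.02 22 y -0.005 0.015 z -0.012 0.009
-0.014 11 y -0.001 0.009 z -0.011 0.008
```

>>> drive_tool --pt "0.034 0.028 0.013 0.3 0 -0.1 -1" --pt "0.034 0.028 0.013 0 0 0 -1" --pt "0.03 0 0 0 0 0 -1" --pt "0 0 0 0 0 0 -1"

```text
time_s: 2.25
eef_pos: [0.6109, 0.0955, 0.2622]
eef_rot: [0.691, 0.224, 0.673, 0.141]
wrist_force: [-0.4, -0.4, 0.6]
opening: -0.003
```

```bash
python3 st.py; python3 - <<'E'
from h import *
from bench import camera
c=camera("side");cv2.imwrite("pics/side2.png",cv2.resize(c["img"][60:300,100:420,::-1],None,fx=2.4,fy=2.4))
E
```

```text
t 2.25 loc [ 56.2   1.5 262.2] err [-0.28 -0.16  0.07] F [-0.4 -0.4  0.6] q [-0.31  0.23  1.55  0.51  1.48 -1.84] op -0.0
```

View pics/side2.png

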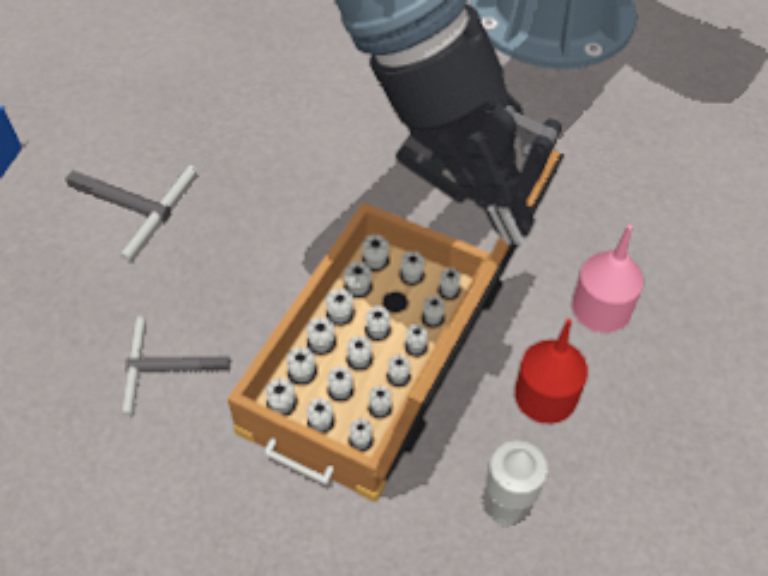

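>>> drive_tool --pt "0.019 0 0.001 0 0 0 -1" --pt "0.019 0 0 0 0 0 -1" --pt "0.019 0 0 0 0 0 -1" --pt "0 0 0 0 0 0 -1"

```text
time_s: 2.8
eef_pos: [0.6155, 0.1227, 0.2123]
eef_rot: [0.691, 0.224, 0.672, 0.141]
wrist_force: [0.8, -0.1, 0.4]
opening: -0.002
```

```bash
python3 st.py; python3 - <<'E'
from h import *
from bench import camera,ctrl
o=ctrl.get_obs()
c=camera("side");cv2.imwrite("pics/side3.png",cv2.resize(c["img"][60:300,100:420,::-1],None,fx=2.4,fy=2.4))
T=T_of(c);P=cloud(c,T)-HINGE
X=P@ex*1000;Y=P@ey*1000;Z=P[...,2]*1000
m=(Z>90)&(Z<245)&(X>-40)&(X<100)&(Y>-140)&(Y<-70)&(c["depth"]>0)
q=np.c_[X[m],Y[m],Z[m]];print(len(q));t=q[q[:,2]>220];print(t.mean(0),t.min(0),t.max(0))
c=camera("wrist");cv2.imwrite("pics/wrist3.png",c["img"][:,:,::-1])
E
```

```text
t 2.8 loc [ 83.8  -0.  212.3] err [-0.32 -0.12  0.06] F [ 0.8 -0.1  0.4] q [-0.27  0.28  1.59  0.53  1.38 -1.85] op -0.0
666
[  36.81594422 -106.49536444  229.53210458] [  28.96996094 -137.16174289  220.28977434] [ 43.93946224 -70.04104702 233.13011575]
```

View pics/side3.png

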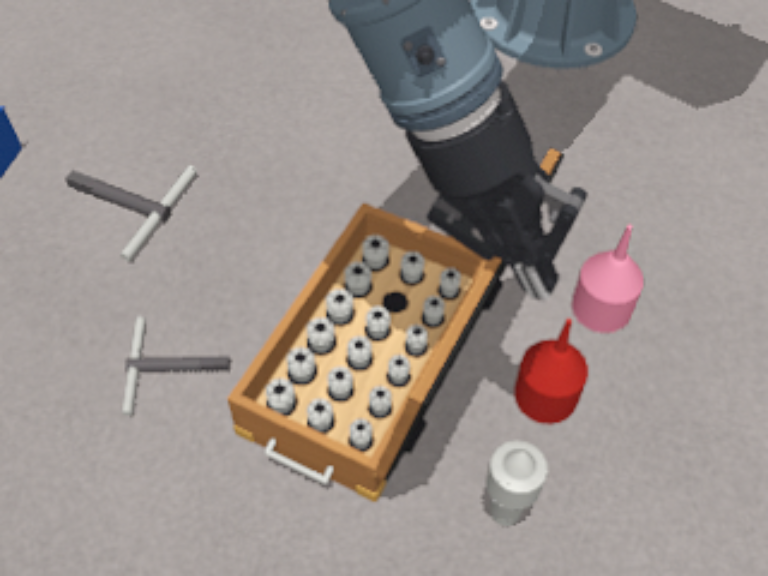

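View pics/wrist3.png

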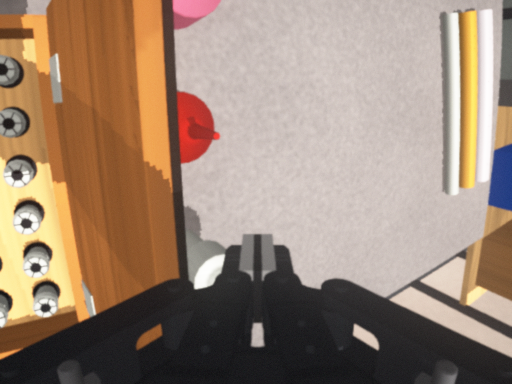

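>>> drive_tool --pt "-0.0032 -0.0056 0 0 0 0 -1" --pt "-0.0032 -0.0056 0 0 0 0 -1" --pt "-0.0025 -0.0043 0 0 0 0 -1" --pt "-0.0025 -0.0043 0 0 0 0 -1" --pt "-0.0025 -0.0043 0 0 0 0 -1" --pt "-0.0025 -0.0043 0 0 0 0 -1" --pt "-0.0025 -0.0043 0 0 0 0 -1" --pt "-0.0025 -0.0043 0 0 0 0 -1"

```text
time_s: 3.9
eef_pos: [0.612, 0.0789, 0.2151]
eef_rot: [0.693, 0.224, 0.671, 0.141]
wrist_force: [0.7, 0.7, 2.9]
opening: 0.0
```

```bash
cat > lid.py <<'E'
from h import *
from bench import camera,ctrl
def lid(n="side"):
    c=camera(n);o=ctrl.get_obs()
    P=cloud(c,T_of(c))-HINGE
    X=P@ex*1000;Y=P@ey*1000;Z=P[...,2]*1000
    hsv=cv2.cvtColor(c["img"],cv2.COLOR_RGB2HSV);H=hsv[...,0].astype(int);S=hsv[...,1]
    r=np.hypot(X,Z-70);th=np.arctan2(Z-70,-X)
    m=(c["depth"]>0)&(H>5)&(H<24)&(S>110)&(r>155)&(r<172)&(Z>76)&(np.abs(Y)<137)&(np.abs(Y)>55)
    if m.sum(): print(n,"t",round(o["time_s"],2),"lip n",m.sum(),"theta edge",np.percentile(th[m],[5,50,95]).round(3))
    return c
E
python3 st.py; python3 -c "
from lid import *
lid('side');lid('scene')"
```

```text
t 3.9 loc [ 39.9  -1.6 215.1] err [-0.23  0.15  0.09] F [0.7 0.7 2.9] q [-0.34  0.28  1.59  0.52  1.42 -1.91] op 0.0
side t 3.95 lip n 316 theta edge [1.575 1.602 1.63 ]
scene t 4.0 lip n 248 theta edge [1.568 1.601 1.633]
```

>>> drive_tool --pt "-0.0025 -0.0043 0 0 0 0 -1" --pt "-0.0025 -0.0043 0 0 0 0 -1" --pt "-0.0025 -0.0043 0 0 0 0 -1" --pt "-0.0025 -0.0043 0 0 0 0 -1" --pt "-0.0025 -0.0043 0 0 0 0 -1" --pt "-0.055 0 0 0 0 0 -1" --pt "-0.0235 -0.0407 0 0 0 0 -1" --pt "-0.0235 -0.0407 0 0 0 0 -1" --pt "0.036 -0.016 0 0 0 0 -1" --pt "0.036 -0.016 0 0 0 0 -1"

```text
time_s: 5.25
eef_pos: [0.5951, -0.0593, 0.1834]
eef_rot: [0.693, 0.224, 0.671, 0.14]
wrist_force: [0.5, 0.2, -0.3]
opening: 0.004
```

```bash
python3 st.py; python3 -c "
from lid import *
c=lid('side')
cv2.imwrite('pics/side4.png',cv2.resize(c['img'][60:300,100:420,::-1],None,fx=2.4,fy=2.4))"
```

```text
t 5.25 loc [-99.3  -0.9 183.4] err [-0.3   0.21  0.15] F [ 0.5  0.2 -0.3] q [-0.56  0.35  1.57  0.47  1.47 -2.12] op 0.0
side t 5.3 lip n 327 theta edge [1.35  1.375 1.403]
```

View pics/side4.png

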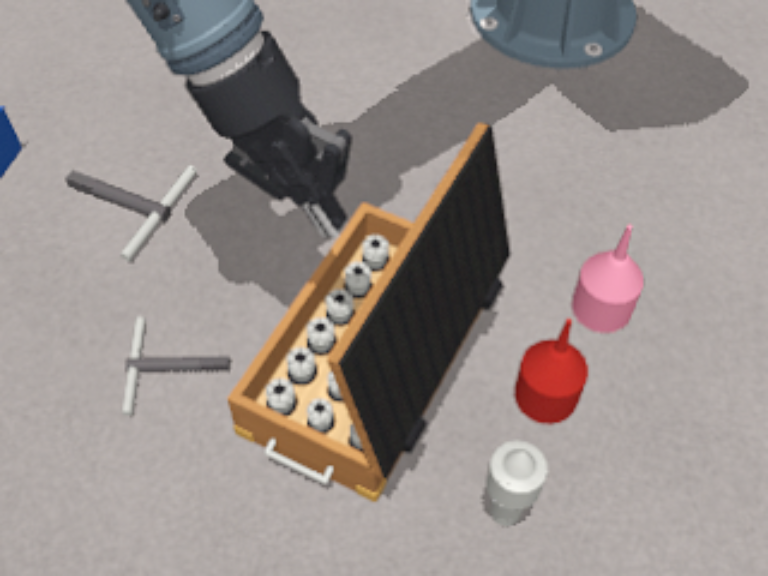

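>>> drive_tool --pt "0.01 0 0 0 0 0 -1" --pt "0 0 0 0 0 0 -1" --pt "0 0 0 0 0 0 -1"

```text
time_s: 5.68
eef_pos: [0.5964, -0.0532, 0.1772]
eef_rot: [0.694, 0.223, 0.67, 0.141]
wrist_force: [0.4, -0.2, 0.2]
opening: 0.003
```

```bash
python3 st.py; python3 -c "
from lid import *
c=lid('side')"
```

```text
t 5.675 loc [-93.1  -1.6 177.2] err [-0.15  0.22  0.15] F [ 0.4 -0.2  0.2] q [-0.55  0.36  1.58  0.47  1.46 -2.12] op 0.0
side t 5.72 lip n 295 theta edge [1.263 1.289 1.317]
```

>>> drive_tool --pt "0 0 0 0 0 0 -1" --pt "0 0 0 0 0 0 -1" --pt "0 0 0 0 0 0 -1" --pt "0 -0.003 0 0 0 0 -1" --pt "0.0005 -0.005 0 0 0 0 -1" --pt "0.0005 -0.005 0 0 0 0 -1" --pt "0.0005 -0.005 0 0 0 0 -1"

```text
time_s: 6.6
eef_pos: [0.5936, -0.068, 0.1648]
eef_rot: [0.693, 0.224, 0.671, 0.14]
wrist_force: [0.0, -0.6, -1.3]
opening: -0.004
```

```bash
python3 st.py; python3 -c "
from lid import *
c=lid('side')
cv2.imwrite('pics/side5.png',cv2.resize(c['img'][60:300,100:420,::-1],None,fx=2.4,fy=2.4))"
```

```text
t 6.6 loc [-108.2   -0.4  164.8] err [-0.26  0.09  0.1 ] F [ 0.  -0.6 -1.3] q [-0.57  0.38  1.57  0.47  1.45 -2.14] op -0.0
side t 6.65 lip n 154 theta edge [0.857 0.887 0.914]
```

View pics/side5.png

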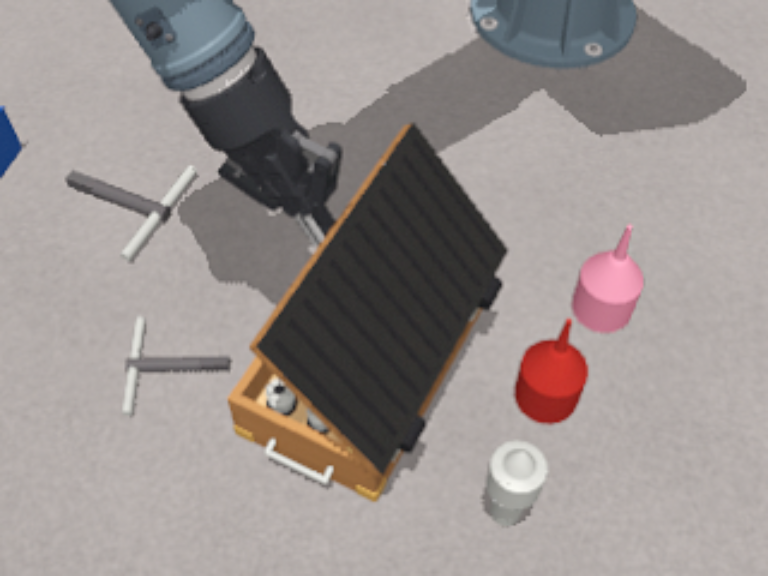

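```bash
cat > path.py <<'E'
import numpy as np,sys
from h import *
s,c=np.sin(phi),np.cos(phi);a2=np.array([s,-c]);n2=np.array([c,s])
def L(t): return np.array([-165*np.cos(t),70+165*np.sin(t)])
def tcp(t,xc=-25,h=15): return L(t)-xc*a2-h*n2
from bench import ctrl
p=loc(ctrl.get_obs()["eef_pos"])[[0,2]]
cur=p;ths=[float(v) for v in sys.argv[1:]]
for t in ths:
    g=tcp(t);d=g-cur;print(t,g.round(1),"dx %.2f dy %.2f"%(d@a2,d@n2));cur=g
E
python3 path.py .82 .79 .76 .73 .70 .67 .64 .61 .58 .55
```

```text
0.82 [-113.1  161.5] dx 0.30 dy -5.16
0.79 [-116.6  158.1] dx 1.19 dy -4.81
0.76 [-120.1  154.5] dx 1.33 dy -4.77
0.73 [-123.4  150.9] dx 1.47 dy -4.73
0.7 [-126.7  147.1] dx 1.61 dy -4.68
0.67 [-129.8  143.3] dx 1.75 dy -4.63
0.64 [-132.8  139.4] dx 1.89 dy -4.57
0.61 [-135.7  135.4] dx 2.03 dy -4.52
0.58 [-138.5  131.3] dx 2.16 dy -4.45
0.55 [-141.2  127.1] dx 2.30 dy -4.39
```

>>> drive_tool --pt "0.0003 -0.0052 0 0 0 0 -1" --pt "0.0012 -0.0048 0 0 0 0 -1" --pt "0.0013 -0.0048 0 0 0 0 -1" --pt "0.0015 -0.0047 0 0 0 0 -1" --pt "0.0016 -0.0047 0 0 0 0 -1" --pt "0.0018 -0.0046 0 0 0 0 -1" --pt "0.0019 -0.0046 0 0 0 0 -1" --pt "0.002 -0.0045 0 0 0 0 -1"

```text
time_s: 7.65
eef_pos: [0.5904, -0.0947, 0.1361]
eef_rot: [0.693, 0.224, 0.671, 0.141]
wrist_force: [0.0, -1.5, -1.1]
opening: 0.004
```

```bash
python3 st.py; python3 -c "
from lid import *
c=lid('side')
cv2.imwrite('pics/side6.png',cv2.resize(c['img'][60:300,100:420,::-1],None,fx=2.4,fy=2.4))"; python3 path.py .58 .55 .52 .49 .46 .43 .40 .37 .34 .31
```

```text
t 7.65 loc [-135.1   -0.4  136.1] err [-0.25  0.11  0.09] F [ 0.  -1.5 -1.1] q [-0.61  0.43  1.57  0.46  1.43 -2.2 ] op 0.0
side t 7.7 lip n 55 theta edge [0.62  0.647 0.672]
0.58 [-138.5  131.3] dx 2.06 dy -4.82
0.55 [-141.2  127.1] dx 2.30 dy -4.39
0.52 [-143.7  122.8] dx 2.43 dy -4.31
0.49 [-146.1  118.5] dx 2.55 dy -4.24
0.46 [-148.3  114.1] dx 2.68 dy -4.16
0.43 [-150.5  109.6] dx 2.80 dy -4.08
0.4 [-152.5  105.1] dx 2.92 dy -3.99
0.37 [-154.3  100.5] dx 3.04 dy -3.90
0.34 [-156.    95.9] dx 3.16 dy -3.81
0.31 [-157.6   91.2] dx 3.27 dy -3.71
```

View pics/side6.png

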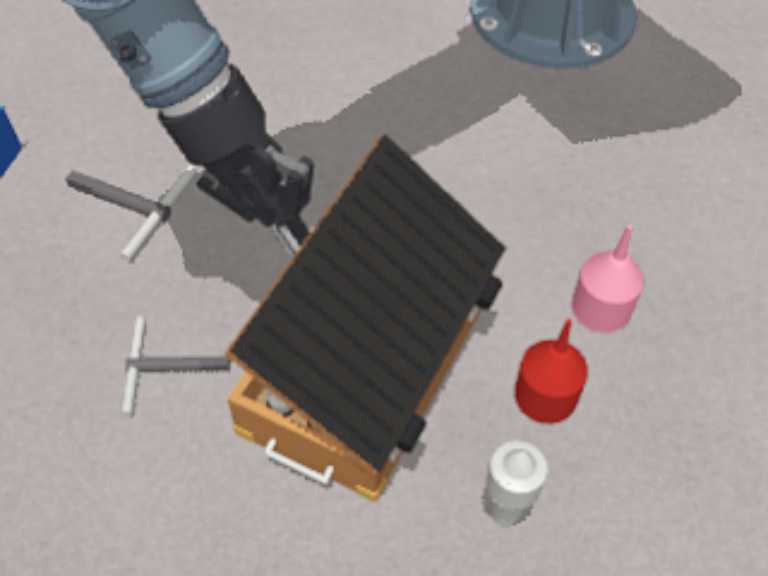

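Lid rides on the finger at about 0.61 rad; finger tip near (290,235) under the lip. Continuing at a steady pace.

>>> drive_tool --pt "0.002 -0.0046 0 0 0 0 -1" --pt "0.0023 -0.0044 0 0 0 0 -1" --pt "0.0024 -0.0043 0 0 0 0 -1" --pt "0.0026 -0.0042 0 0 0 0 -1" --pt "0.0027 -0.0042 0 0 0 0 -1" --pt "0.0028 -0.0041 0 0 0 0 -1" --pt "0.0029 -0.004 0 0 0 0 -1" --pt "0.003 -0.0039 0 0 0 0 -1"

```text
time_s: 8.7
eef_pos: [0.5881, -0.1133, 0.1012]
eef_rot: [0.693, 0.224, 0.671, 0.141]
wrist_force: [1.4, -0.7, -1.0]
opening: -0.0
```

```bash
python3 st.py; python3 -c "
from lid import *
c=lid('side')
cv2.imwrite('pics/side7.png',cv2.resize(c['img'][60:300,100:420,::-1],None,fx=2.4,fy=2.4))"; python3 path.py .34 .315 .29 .265 .24 .22 .20 .18 .16 .14 
```

```text
t 8.7 loc [-153.8   -0.3  101.2] err [-0.25  0.1   0.08] F [ 1.4 -0.7 -1. ] q [-0.64  0.49  1.57  0.46  1.39 -2.24] op -0.0
side t 8.75 lip n 10 theta edge [0.4   0.421 0.443]
0.34 [-156.    95.9] dx 3.05 dy -4.14
0.315 [-157.4   92. ] dx 2.72 dy -3.10
0.29 [-158.6   88. ] dx 2.80 dy -3.03
0.265 [-159.7   84.1] dx 2.87 dy -2.96
0.24 [-160.8   80.1] dx 2.94 dy -2.89
0.22 [-161.5   76.9] dx 2.41 dy -2.26
0.2 [-162.2   73.6] dx 2.45 dy -2.21
0.18 [-162.8   70.4] dx 2.49 dy -2.16
0.16 [-163.4   67.1] dx 2.54 dy -2.11
0.14 [-163.9   63.9] dx 2.58 dy -2.06
```

View pics/side7.png

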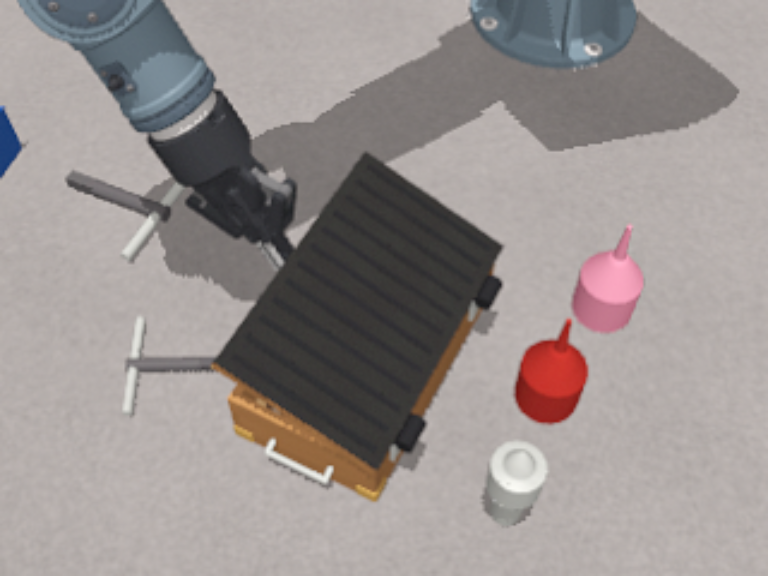

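>>> drive_tool --pt "0.003 -0.0041 0 0 0 0 -1" --pt "0.0027 -0.0031 0 0 0 0 -1" --pt "0.0028 -0.003 0 0 0 0 -1" --pt "0.0029 -0.003 0 0 0 0 -1" --pt "0.0029 -0.0029 0 0 0 0 -1" --pt "0.0024 -0.0023 0 0 0 0 -1" --pt "0.0025 -0.0022 0 0 0 0 -1" --pt "0.0025 -0.0022 0 0 0 0 -1"

```text
time_s: 9.75
eef_pos: [0.587, -0.1221, 0.0712]
eef_rot: [0.693, 0.224, 0.671, 0.141]
wrist_force: [1.0, 0.2, -1.3]
opening: 0.001
```

```bash
cat > fit.py <<'E'
from lid import *
# mat slope from dark pixels
def slope(n):
    c=camera(n);P=cloud(c,T_of(c))-HINGE
    X=P@ex*1000;Y=P@ey*1000;Z=P[...,2]*1000
    V=c["img"].max(2)
    m=(c["depth"]>0)&(V<90)&(X<-10)&(X>-150)&(np.abs(Y)<125)&(np.abs(Y)>50)&(Z>70)&(Z<200)
    k=np.polyfit(X[m],Z[m],1);print(n,m.sum(),"theta",np.arctan(-k[0]).round(3),"z at hinge",k[1].round(1))
    return c
E
python3 st.py; python3 -c "
from fit import *
slope('scene');c=slope('side')
cv2.imwrite('pics/side8.png',cv2.resize(c['img'][60:300,100:420,::-1],None,fx=2.4,fy=2.4))"; python3 path.py .16 .14 .12 .10 .085 .07 .055 .04 .03 .02 .01 0 -.01 -.02
```

```text
t 9.75 loc [-162.6   -0.2   71.2] err [-0.24  0.09  0.09] F [ 1.   0.2 -1.3] q [-0.65  0.53  1.57  0.46  1.35 -2.27] op 0.0
scene 2638 theta 0.174 z at hinge 85.3
side 3788 theta 0.171 z at hinge 83.5
0.16 [-163.4   67.1] dx 2.95 dy -2.51
0.14 [-163.9   63.9] dx 2.58 dy -2.06
0.12 [-164.3   60.6] dx 2.62 dy -2.01
0.1 [-164.7   57.3] dx 2.66 dy -1.95
0.085 [-164.9   54.9] dx 2.02 dy -1.43
0.07 [-165.1   52.4] dx 2.04 dy -1.40
0.055 [-165.2   49.9] dx 2.06 dy -1.37
0.04 [-165.4   47.4] dx 2.08 dy -1.34
0.03 [-165.4   45.8] dx 1.40 dy -0.87
0.02 [-165.5   44.1] dx 1.41 dy -0.86
0.01 [-165.5   42.5] dx 1.42 dy -0.85
0.0 [-165.5   40.8] dx 1.42 dy -0.83
-0.01 [-165.5   39.2] dx 1.43 dy -0.82
-0.02 [-165.5   37.5] dx 1.44 dy -0.80
```

View pics/side8.png

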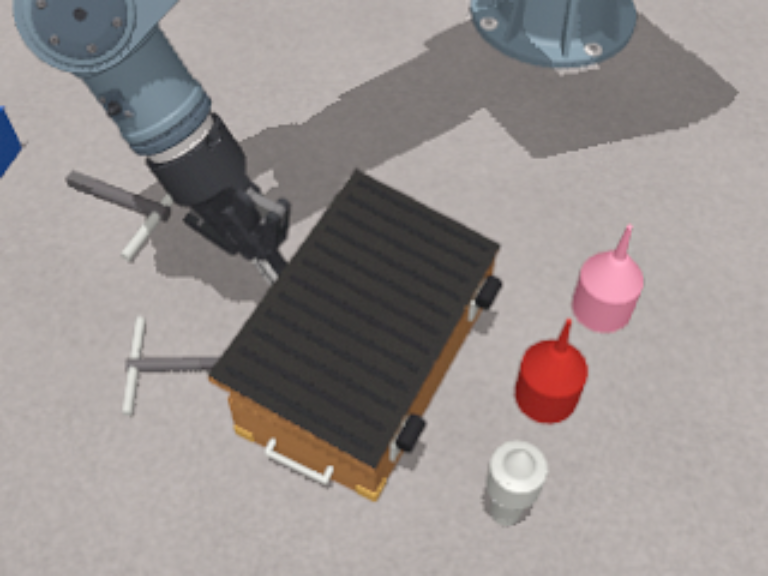

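>>> drive_tool --pt "0.0026 -0.0022 0 0 0 0 -1" --pt "0.0026 -0.0021 0 0 0 0 -1" --pt "0.0026 -0.002 0 0 0 0 -1" --pt "0.0027 -0.002 0 0 0 0 -1" --pt "0.002 -0.0015 0 0 0 0 -1" --pt "0.002 -0.0014 0 0 0 0 -1" --pt "0.002 -0.0014 0 0 0 0 -1"

```text
time_s: 10.72
eef_pos: [0.5866, -0.1247, 0.0506]
eef_rot: [0.693, 0.224, 0.671, 0.141]
wrist_force: [-0.3, -1.0, -2.1]
opening: 0.004
```

```bash
python3 st.py; python3 -c "
from fit import *
slope('scene');slope('side')"; python3 path.py .055 .047 .04 .03 .02 .01 0 -.01 -.02
```

```text
t 10.725 loc [-1.653e+02 -1.000e-01  5.060e+01] err [-0.25  0.09  0.08] F [-0.3 -1.  -2.1] q [-0.66  0.57  1.57  0.46  1.32 -2.29] op 0.0
scene 2466 theta 0.045 z at hinge 85.0
side 3568 theta 0.041 z at hinge 83.3
0.055 [-165.2   49.9] dx 0.53 dy -0.18
0.047 [-165.3   48.6] dx 1.11 dy -0.72
0.04 [-165.4   47.4] dx 0.97 dy -0.62
0.03 [-165.4   45.8] dx 1.40 dy -0.87
0.02 [-165.5   44.1] dx 1.41 dy -0.86
0.01 [-165.5   42.5] dx 1.42 dy -0.85
0.0 [-165.5   40.8] dx 1.42 dy -0.83
-0.01 [-165.5   39.2] dx 1.43 dy -0.82
-0.02 [-165.5   37.5] dx 1.44 dy -0.80
```

>>> drive_tool --pt "0.0009 -0.0005 0 0 0 0 -1" --pt "0.0009 -0.0005 0 0 0 0 -1" --pt "0.0009 -0.0005 0 0 0 0 -1" --pt "0.0009 -0.0005 0 0 0 0 -1" --pt "0.0009 -0.0005 0 0 0 0 -1" --pt "0.0009 -0.0005 0 0 0 0 -1" --pt "0.0009 -0.0005 0 0 0 0 -1" --pt "0.0009 -0.0005 0 0 0 0 -1" --pt "0.0009 -0.0005 0 0 0 0 -1" --pt "0.0009 -0.0005 0 0 0 0 -1"

```text
time_s: 12.08
eef_pos: [0.5869, -0.1241, 0.0407]
eef_rot: [0.693, 0.224, 0.671, 0.141]
wrist_force: [0.6, -0.3, -0.4]
opening: 0.002
```

```bash
python3 st.py; python3 -c "
from fit import *
slope('scene');c=slope('side')
cv2.imwrite('pics/side9.png',cv2.resize(c['img'][60:300,100:420,::-1],None,fx=2.4,fy=2.4))"
```

```text
t 12.075 loc [-164.7   -0.3   40.7] err [-0.23  0.11  0.04] F [ 0.6 -0.3 -0.4] q [-0.66  0.58  1.57  0.46  1.31 -2.3 ] op 0.0
scene 2416 theta -0.0 z at hinge 85.1
side 3501 theta -0.001 z at hinge 83.2
```

View pics/side9.png

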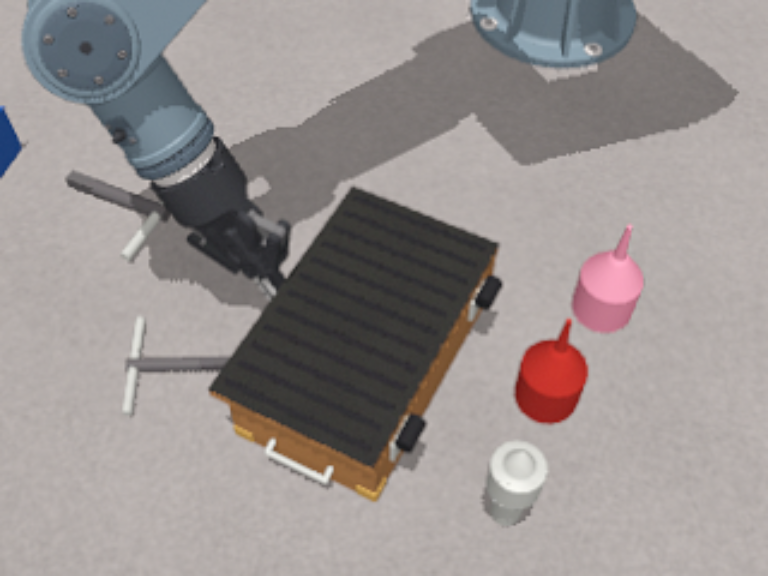

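>>> drive_tool --pt "0.0009 -0.0005 0 0 0 0 -1" --pt "-0.004 -0.007 0 0 0 0 -1" --pt "-0.007 -0.012 0 0 0 0 -1" --pt "-0.01 -0.0173 0 0 0 0 -1" --pt "-0.05 0 0 0 0 0 -1" --pt "-0.06 0 0 0 0 0 -1" --pt "-0.06 0 0 0 0 0 -1" --pt "0 0 0 0 0 0 -1" --pt "0 0 0 0 0 0 -1"

```text
time_s: 13.3
eef_pos: [0.5708, -0.2512, 0.1864]
eef_rot: [0.693, 0.224, 0.671, 0.14]
wrist_force: [0.8, 0.5, -0.7]
opening: 0.002
```

```bash
python3 st.py; python3 -c "
from fit import *
for n in('scene','side'):
    c=slope(n);T=T_of(c);P=cloud(c,T);ok=c['depth']>0
    for k,(a,b,d,e,z0) in {'key':(.62,.78,-.3,-.13,.006),'live':(.66,.75,.1,.2,.09),'red':(.53,.63,.1,.19,.03)}.items():
        m=ok&(P[...,0]>a)&(P[...,0]<b)&(P[...,1]>d)&(P[...,1]<e)&(P[...,2]>z0)&(P[...,2]<.14);q=P[m];print(n,k,q.min(0).round(3),q.max(0).round(3))
cv2.imwrite('pics/side10.png',cv2.resize(c['img'][60:300,100:420,::-1],None,fx=2.4,fy=2.4))"
```

```text
t 13.3 loc [-292.8    0.8  186.4] err [-0.32  0.11  0.08] F [ 0.8  0.5 -0.7] q [-0.82  0.5   1.36  0.39  1.63 -2.31] op 0.0
scene 2402 theta 0.001 z at hinge 84.9
scene key [ 0.634 -0.272  0.006] [ 0.764 -0.13   0.089]
scene live [0.677 0.116 0.09 ] [0.725 0.163 0.124]
scene red [0.543 0.111 0.03 ] [0.605 0.175 0.137]
side 3510 theta -0.001 z at hinge 83.2
side key [ 0.637 -0.274  0.006] [ 0.739 -0.13   0.086]
side live [0.681 0.114 0.09 ] [0.729 0.161 0.127]
side red [0.545 0.112 0.031] [0.606 0.173 0.136]
```

View pics/side10.png

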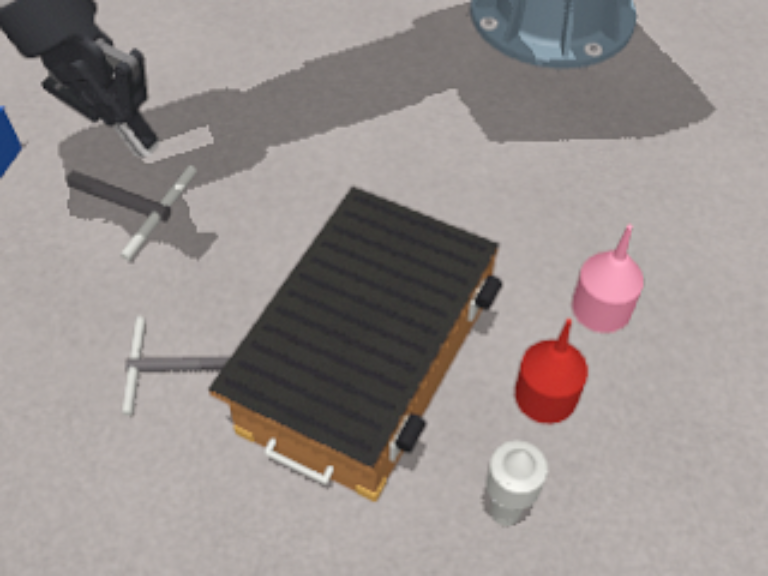

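The lid is flat and shut, the robot is clear of everything, and the oil can, live centre and chuck key are where they were.

```bash
python3 -c "
from bench import hand_in;print(hand_in())"
```

```text
the job is handed in; nothing more can be done
None
```

The collet chest lid is shut and the job is handed in, at 13.4 s on the robot's clock.

**What I did:**
- With the gripper shut, I hooked the lid from behind at its top edge and pushed it past its balance point.
- I hopped over the lip while the lid was still near 1.35 rad and caught it from below on the outer face of a finger, at about 0.85 rad, still falling.
- I lowered it steadily, slowing to 1 mm per row (about 8 mm/s) at the end, then backed out from under the lip. The wrist force was about 3 N or less at every reading.

**Last checks:**
- Both fixed cameras put the lid angle at 0.00 ± 0.001 rad, with the arm well clear.
- The oil can, live centre and small chuck key stayed within the few mm these depth readings scatter by. The chuck key's final box also picked up part of the closed lid, so for the key I relied on its other edges and on the picture.

**One disagreement:** all three cameras showed the shut fingertips about 12 mm behind the TCP, not 11 mm ahead of it as stated. I planned the contacts on the measured value; the lid then met the finger where that predicted.

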